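# Roll the conveyor roller up the ramp to its stop

## Robot

A 7-joint arm with a two-finger parallel gripper is mounted at the origin on a cart in front of the work surface, level with it; the furniture and walls round the work are solid. World frame = base frame: x ahead of the robot, y to its left, z up, the work surface at z = 0. Lengths are in m, angles in rad, forces in N, time in s.
With the tool pointing down it reaches from about 0.4 to 0.85 m from the base axis. Payload 6.9 kg.
Tool frame: the origin (TCP) lies between the finger pads; the fingertips stand 19 mm ahead of it and the grasp point (between the pads) is the TCP; z points along the fingers, y is the line along which they close (so a half turn about z gives the same grasp; the last joint's range is limited). The gripper opens to 85 mm and grips with 20 to 120 N. Pads are 22 mm wide; open, the fingers measure 114 mm over their backs; the gripper's body (76 mm by 85 mm) begins 54 mm behind the grasp point. The pads swing forward as they close: fully open they stand 13 mm farther back than shut.
Start: joints at [1.423, 0.507, -0.238, 1.5, 0.126, 1.149, -0.155], TCP at [0.156, -0.605, 0.25] pointing down, gripper open.
Joint ranges: [-3.08, 3.08], [-0.24, 2.05], [-1.43, 1.35], [0, 2.5], [-1.52, 4.66], [0.17, 1.96], [-2.89, 2.89]. Speed limits (rad/s): [2.39, 2.39, 3.14, 3.14, 3.14, 3.14, 3.14].

## Interface

Orientations are given as a rotation vector (axis times angle).
In Python, from plant import sense, cams, hand_in gives the robot as it stands.
- The arm moves only by the tool servo_tool, never from a script. Its argument "increments" is a list of rows, each a list of 4 numbers: the shift along the tool's x, y, z in units of 60 mm (1.0 is 60 mm), then the turn about the tool's z in units of 6 degrees (1.0 is 6 degrees). In form: [[tx, ty, tz, twist], ...]. A call has 1 to 20 rows; each row is the pose to reach, as a shift and turn from the pose commanded when the call began, along the tool's axes at that moment; what a row does not reach only later rows make up. A row lasts 1/8 s, in which the tool goes at most 62.5 mm and 10.7 degrees, less where a joint would pass 70% of its speed; a pose out of reach is approached as far as the arm can. A call with a gripper value outside its range is refused whole. "hand" is the closure, from 0 (fully open) to 1 (shut), set as the call begins (left out, the last holds). The fingers move at their own pace and stop on an object; the grip force is fixed at half the most. Time passes only in rows, so rows that repeat a pose let the fingers close. It gives the time, the measured TCP pose, the force, the opening and the grip force at its end, in the units of the state.
- sense(): the state, without advancing time (a new reading comes with each control period).
- cams.read_camera(name): name is "side" or "top" or "wrist"; returns a dict with "pixels" (384x512x3 uint8, red, green, blue), "intrinsics" (3x3 intrinsics, pixels), "pose" (4x4, takes a point from camera to world coordinates). Camera axes: x right, y down, z forward; pixel columns grow to the right and rows downward; lengths in m; the calibration is good to about 2 mm. A picture is of the moment at which its call begins. There is no depth.
- hand_in(): hands the job in; it is judged then, once.
The state is a dict: "time_s": time; "joints": joint angles; "qvel": joint speeds; "joint_efforts": joint torques, N m; "tcp_pos": TCP position; "tool_rot": TCP orientation; "contact_force": force on the tool from outside, world axes, zero at the start; "wrist_torque": the same for the moment, N m; "opening": finger opening in m; "finger_force": force on a finger pad.
Only numpy, scipy, OpenCV 4.12 (cv2) and the standard library are available. Lean on these libraries where they do the work, as an engineer would, in place of code of your own. Each camera call takes 0.05 s, during which the arm holds its last target. There are 200 camera calls.

## Task

Push the steel conveyor roller with the fingertips from the bench up the wooden ramp, slowly and without letting it run free or roll back down, until it meets the stop plate at the top and the sprung catch has risen behind it; then let go so that it rests between catch and stop. Only push it: do not grip or lift it or press it hard, and leave the tools and parts lying round the ramp where they are.

Things in the scene. Friction and masses are not known exactly. Their poses are not given: they have to be found in the camera images.
- roller: smooth oiled steel roller (friction 0.3), 48 mm in diameter, 100 mm long (6 mm axle stub at each end), 0.3 to 0.55 kg, free to roll. Origin at its centre; y runs along its axis; x and z turn with it as it rolls. It starts on the bench, centre 50 to 95 mm before the ramp's foot (negative x of the ramp), within 4 mm of the ramp's centre line and within 4 degrees of square to it
- ramp_deck: fixed wooden ramp, 250x144 mm, rising at 7 degrees, roughly from the robot's left to its right. Origin in the sloping surface at the middle of its lower edge, at bench height; x points up the slope, y across, z square to the surface. Steel rails 10 mm high along both sides, inner faces at y = +-60 mm, flared at the foot. Roller centre at the stop: x = 198, z = 24 mm; resting on the catch: x = 193
- stop_face (a point): middle of the face of the stop, a steel plate across the ramp's top, 34 mm high; this point lies 222 mm up the ramp, 24 mm above its surface, where the roller meets the plate
- catch (a joint): sprung steel flap in the ramp's middle, 24 mm wide, 30 mm long, hinged at its downhill edge (ramp x = 145 mm); its free uphill edge (x = 173) stands 12 mm high. 0 = up, 0.4 rad = pressed flat. The roller presses it flat in passing, with a push of a few newtons, and it springs up behind the roller at the stop. Fingertips 14 mm or more above the ramp clear it
- bearing: bystander: ball bearing, 53 across, 16 mm high, lying to the left of the roller's start; origin at the middle of its underside
- padlock: bystander: brass padlock, 75x45x20 mm, lying to the right of the ramp's upper end; origin at the middle of its underside
- tape: bystander: small roll of black tape, 55 across, 19 mm high, lying behind the ramp's foot; origin at the middle of its underside
- screwdriver: bystander: screwdriver, 165 long, 26 mm high, lying behind the ramp; origin at the middle of its underside
There are look-alikes about, which are no part of the job. What is shaped like the roller but pink is not meant.

How it is judged:
On the way, in this order (a step that is already met when the one before it is completed fails the run):
1. the roller is on the ramp, on its way up (x of roller in the frame of ramp_deck between 0.05 and 0.15 m and z of roller in the frame of ramp_deck below 0.032 m), for 0.1 s.
2. the roller is at the stop (within 2.5 mm) and the catch is up behind it (x of roller in the frame of ramp_deck above 0.1955 m and value of joint catch below 0.08 rad), for 0.1 s.
At the end, for the whole second after the job is handed in: The roller lies at rest on the ramp between the raised catch and the stop: its centre 188 to 202 mm up the ramp, within 13 mm of the centre line, square within 0.08 rad, on the surface (centre 20 to 28 mm above it), catch up (joint below 0.08 rad), released (x of roller in the frame of ramp_deck between 0.188 and 0.202 m and y of roller in the frame of ramp_deck between -0.013 and 0.013 m and z of roller in the frame of ramp_deck between 0.02 and 0.028 m and angle between the y axis of roller and the y axis of ramp_deck, either way round below 0.08 rad and value of joint catch below 0.08 rad and linear speed of roller below 0.01 m/s and angular speed of roller below 0.3 rad/s); the robot touches nothing.
It fails at once if the roller runs by itself on the ramp (faster than 0.15 m/s with no finger touching it) (x of roller in the frame of ramp_deck between 0.015 and 0.188 m and linear speed of roller above 0.15 m/s and contact force between each of the arm, the fingers and roller below 0.02 N).
It fails at once if the roller is lifted off the bench or the ramp by more than 16 mm ((x of roller in the frame of ramp_deck above 0 m and z of roller in the frame of ramp_deck above 0.04 m) or (x of roller in the frame of ramp_deck below 0 m and height (world z) of roller above 0.04 m)).
It fails at once if the roller is gripped or pressed with more than 40 N (contact force between the fingers and roller above 40 N).
It fails at once if a tool or part lying round the ramp is shifted by more than 20 mm (distance of any of bearing, padlock, tape, screwdriver from where it was at the start of the episode above 0.02 m).
It also fails if it takes over 45 s, if anything falls off the work surface, if the arm or the gripper's body presses on something with over 40 N, if the wrist force passes 120 N, or if a joint passes its speed limit or range.

## Working session

There is one attempt and no reset: what is moved stays moved. The work goes in short steps, Python scripts to look and compute and a tool call to move; the robot and the scene stay as the last step left them, time stands still between calls to the robot, and variables do not carry over. Pictures are saved under pics/ and viewed, at most 10 in all, crops included, and the job is handed in when it is done.

Besides the shell and the picture viewer there is one more tool, called after "Emit:" by a JSON object that holds its "fn" and its "kwargs", one argument or row to a line. servo_tool: Moves the arm, as the interface text tells. Its arguments: {"type":"object","properties":{"increments":{"type":"array"},"hand":{"type":"number"}},"required":["increments"]}

```bash
mkdir -p pics; cat > h.py <<'E'
import numpy as np, cv2, json
from plant import sense, cams, hand_in
def shot(n,f=None):
    r=cams.read_camera(n)
    if f: cv2.imwrite('pics/'+f,cv2.cvtColor(r['pixels'],cv2.COLOR_RGB2BGR))
    return r
def ray(r,u,v,z):
    K=np.array(r['intrinsics']);T=np.array(r['pose'])
    d=T[:3,:3]@np.linalg.solve(K,[u,v,1]);o=T[:3,3]
    return o+d*(z-o[2])/d[2]
def proj(r,P):
    T=np.linalg.inv(np.array(r['pose']));p=np.array(r['intrinsics'])@(T[:3,:3]@np.array(P)+T[:3,3]);return p[:2]/p[2]
E
python3 - <<'E'
from h import *
a=shot('top','t0.png');b=shot('side','s0.png')
print(a['intrinsics'],a['pose'],b['pose']);s=sense();print(s)
np.savez('c0.npz',**{k+n:np.array(r[k]) for n,r in(('t',a),('s',b)) for k in r})
E
```

```text
[[387.4845362    0.         259.07626181]
 [  0.         387.4845362  193.46180025]
 [  0.           0.           1.        ]] [[ 0.01378617 -0.98699778  0.16014159  0.27857841]
 [-0.99976799 -0.01095549  0.01854562 -0.0959826 ]
 [-0.01655005 -0.16036011 -0.98691982  1.16385946]
 [ 0.          0.          0.          1.        ]] [[-0.82685225 -0.30944196  0.46963926 -0.01344117]
 [-0.56196133  0.42087404 -0.71208462  0.63132945]
 [ 0.02268988 -0.85270787 -0.52189506  0.58450208]
 [ 0.          0.          0.          1.        ]]
{'time_s': 0.1, 'joints': array([ 1.42352695,  0.50824406, -0.23751063,  1.50104583,  0.12569607,
        1.14888519, -0.15479206]), 'qvel': array([ 0.00073789, -0.00086215, -0.00107524, -0.00182009, -0.00023803,
        0.00172312,  0.00083098]), 'joint_efforts': array([-5.02626674e-03, -6.21837616e+01, -2.19482124e+00, -2.50207311e+01,
        1.24766113e-02,  7.80269795e-03, -1.85487227e-05]), 'tcp_pos': array([ 0.1561189 , -0.60475206,  0.2495174 ]), 'tool_rot': array([-3.11496948e+00, -3.95796094e-01,  3.71409095e-04]), 'contact_force': array([ 0.54147429, -0.16589482, -0.39179367]), 'wrist_torque': array([ 0.01804261, -0.00870564,  0.03811   ]), 'finger_force': 0.0, 'opening': 0.08520735556913127}
```

View pics/t0.png

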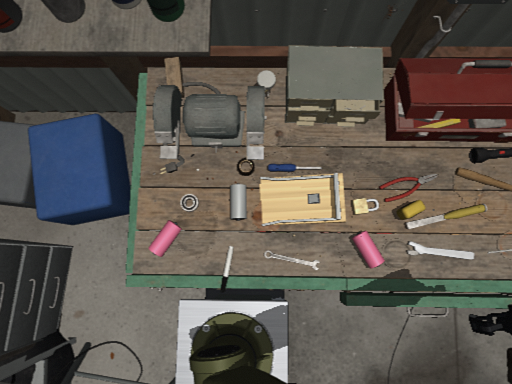

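View pics/s0.png

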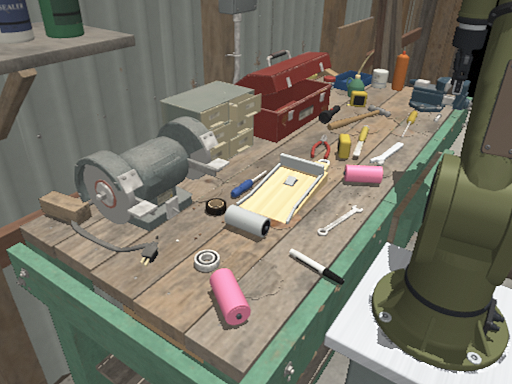

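The top picture shows the roller at about (238,202), and the ramp spans columns 260–345 and rows 175–223, with the catch at (313,198) and the stop at about (337,198). The pink look-alikes are at (165,238) and (368,249). I'll measure on enlarged crops.

```bash
python3 - <<'E'
import cv2
a=cv2.imread('pics/t0.png')[155:240,225:385];cv2.imwrite('pics/tc.png',cv2.resize(a,None,fx=5,fy=5,interpolation=cv2.INTER_CUBIC))
b=cv2.imread('pics/s0.png')[135:255,190:340];cv2.imwrite('pics/sc.png',cv2.resize(b,None,fx=5,fy=5,interpolation=cv2.INTER_CUBIC))
E
```

```text
(no output)
```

View pics/tc.png

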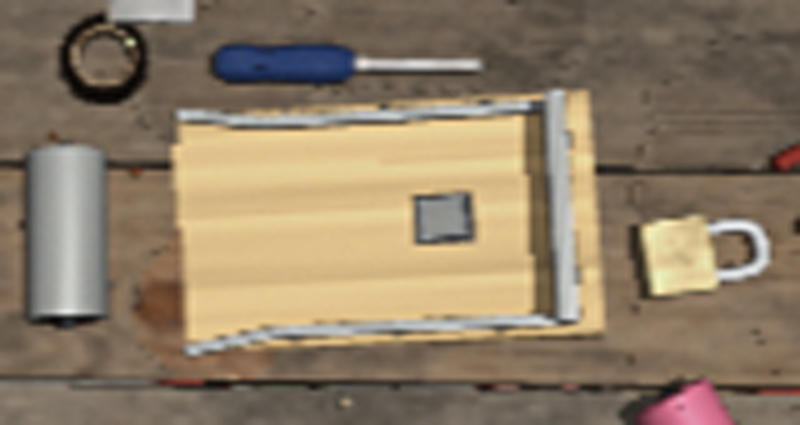

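View pics/sc.png

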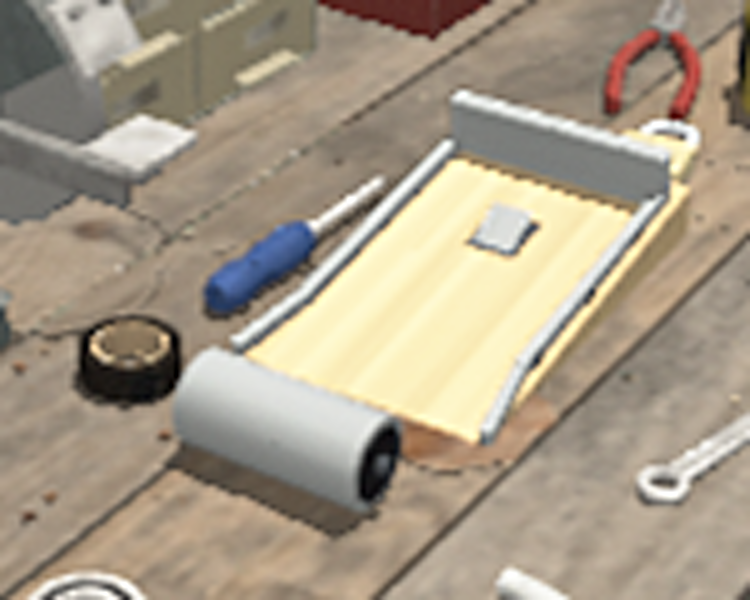

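The crops show the deck's foot edge running from crop (173,145) to (187,348), the upper deck corners at (587,92) and (604,330), and the front top edge of the stop from (546,92) to (560,321). The roller body spans columns 28–106 and rows 146–318, and the catch is at (443,218).

```bash
cat > m.py <<'E'
from h import *
c=np.load('c0.npz');t={k:c[k+'t'] for k in('pixels','intrinsics','pose')};s={k:c[k+'s'] for k in('pixels','intrinsics','pose')}
f=lambda u,v,z:ray(t,(u+.5)/5-.5+225,(v+.5)/5-.5+155,z)
g=lambda u,v,z:ray(s,(u+.5)/5-.5+190,(v+.5)/5-.5+135,z)
E
python3 - <<'E'
from m import *
np.set_printoptions(precision=4,suppress=True)
for n,a in dict(footL=(173,145,0),footR=(187,348,0),upL=(587,92,.0305),upR=(604,330,.0305),stopL=(546,92,.0608),stopR=(560,321,.0608),catch=(443,218,.025),rollL0=(28,146,.03),rollL1=(106,146,.03),rollR0=(28,318,.03),rollR1=(106,318,.03),tape=(103,58,.019),padl=(680,257,.02)).items(): print(n,f(*a))
for n,a in dict(footL=(240,352,0),footR=(480,440,0),stopTL=(455,95,.0608),stopTR=(668,160,.0608),tapeT=(133,350,.019)).items(): print('side',n,g(*a))
# roller silhouette in top by mask
im=cv2.cvtColor(t['pixels'],cv2.COLOR_RGB2HSV)
m=((im[...,1]<40)&(im[...,2]>95)).astype(np.uint8);m[:, :225]=0;m[:,250:]=0;m[:178]=0;m[225:]=0
k=max(cv2.findContours(m,0,1)[0],key=cv2.contourArea);r=cv2.minAreaRect(k);print(r)
print(np.array([ray(t,*p,.026) for p in cv2.boxPoints(r)]),ray(t,*r[0],.026))
E
```

```text
footL [ 0.498  -0.0741  0.    ]
footR [ 0.374  -0.0842  0.    ]
upL [ 0.527  -0.3208  0.0305]
upR [ 0.385  -0.3278  0.0305]
stopL [ 0.5201 -0.2911  0.0608]
stopR [ 0.387  -0.2968  0.0608]
catch [ 0.4509 -0.2353  0.025 ]
rollL0 [0.4908 0.0118 0.03  ]
rollL1 [ 0.4913 -0.0347  0.03  ]
rollR0 [0.388  0.0092 0.03  ]
rollR1 [ 0.3885 -0.0367  0.03  ]
tape [ 0.5476 -0.0313  0.019 ]
padl [ 0.4299 -0.3758  0.02  ]
side footL [ 0.5135 -0.0786  0.    ]
side footR [ 0.3733 -0.0851  0.    ]
side stopTL [ 0.5184 -0.2935  0.0608]
side stopTR [ 0.3833 -0.2952  0.0608]
side tapeT [ 0.5405 -0.0255  0.019 ]
((238.5, 200.5), (33.0, 15.0), 90.0)
[[ 0.4909  0.0098  0.026 ]
 [ 0.4914 -0.0351  0.026 ]
 [ 0.3925 -0.037   0.026 ]
 [ 0.392   0.0073  0.026 ]] [ 0.4414 -0.0138  0.026 ]
```

Emit:
{"fn": "servo_tool", "kwargs": {
  "increments": [
    [0.65, -0.37, 0, -0.6],
    [1.3, -0.74, 0, -1.3],
    [1.96, -1.1, 0, -2.0],
    [2.6, -1.47, 0, -2.7],
    [3.25, -1.84, 0, -3.4],
    [3.9, -2.2, 0, -4.1],
    [4.55, -2.57, 0, -4.8],
    [5.24, -2.95, 0, -5.5],
    [5.44, -3.6, 0, -6.2],
    [5.64, -4.25, 0, -6.9],
    [5.85, -4.9, 0, -7.6],
    [6.05, -5.54, 0, -8.3],
    [6.25, -6.2, 0, -9.0],
    [6.45, -6.84, 0, -9.8],
    [6.66, -7.5, 0, -10.6],
    [6.86, -8.13, 0, -11.4],
    [7.06, -8.78, 0, -12.2],
    [7.27, -9.43, 0, -13.0],
    [7.27, -9.43, 0, -13.0],
    [7.27, -9.43, 0, -13.0]
  ],
  "hand": 0.35
}}

```text
time_s: 2.6
tcp_pos: [0.4369, 0.0511, 0.25]
tool_rot: [-2.173, -2.268, 0.002]
contact_force: [-0.2, 0.2, -0.2]
opening: 0.0557
finger_force: 0.0
```

Emit:
{"fn": "servo_tool", "kwargs": {
  "increments": [
    [0, 0, 0.4, 0],
    [0, 0, 0.8, 0],
    [0, 0, 1.2, 0],
    [0, 0, 1.6, 0],
    [0, 0, 2.0, 0],
    [0, 0, 2.4, 0],
    [0, 0, 2.8, 0],
    [0, 0, 3.1, 0],
    [0, 0, 3.3, 0],
    [0, 0, 3.4, 0],
    [0, 0, 3.4, 0]
  ]
}}

```text
time_s: 3.98
tcp_pos: [0.4372, 0.0515, 0.0463]
tool_rot: [-2.173, -2.268, 0.0]
contact_force: [-0.9, -0.1, 0.2]
opening: 0.0557
finger_force: 0.0
```

```bash
python3 - <<'E'
from h import *
a=shot('side');w=shot('wrist')
print(sense()['tcp_pos'])
A=cv2.resize(a['pixels'][150:290,150:330],(640,498),interpolation=cv2.INTER_CUBIC)
W=cv2.resize(w['pixels'],(512,384))
cv2.imwrite('pics/s1.png',A[...,::-1]);cv2.imwrite('pics/w1.png',W[...,::-1])
E
```

```text
[0.43740976 0.05172552 0.046693  ]
```

View pics/s1.png

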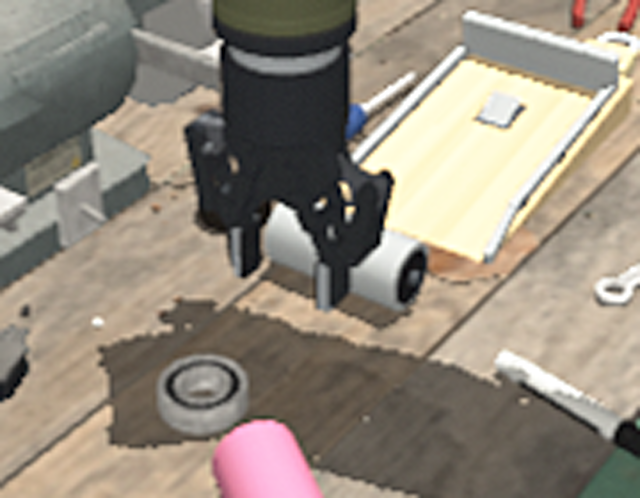

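View pics/w1.png

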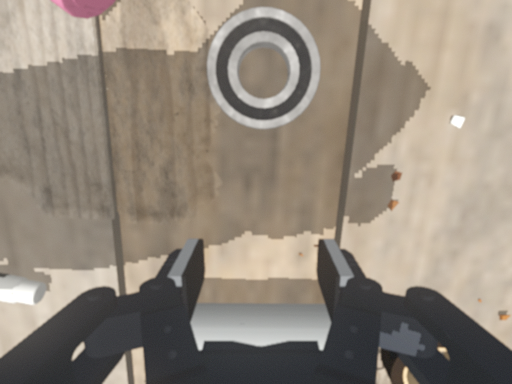

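The side picture shows both fingertips clear behind the roller, with the near tip's bottom at zoomed (325,308). The wrist picture shows the bearing clear at (264,68) and the roller at the lower edge.

```bash
python3 - <<'E'
from m import *
for u,v in((325,308),(242,277)):
  for z in(.015,.02,.025,.03,.035,.04): print(u,z,ray(s,150+u*180/640,150+v*140/498,z).round(4))
E
```

```text
325 0.015 [0.4165 0.0379 0.015 ]
325 0.02 [0.4127 0.0432 0.02  ]
325 0.025 [0.409  0.0484 0.025 ]
325 0.03 [0.4052 0.0536 0.03  ]
325 0.035 [0.4014 0.0588 0.035 ]
325 0.04 [0.3976 0.064  0.04  ]
242 0.015 [0.4794 0.0432 0.015 ]
242 0.02 [0.475  0.0483 0.02  ]
242 0.025 [0.4707 0.0535 0.025 ]
242 0.03 [0.4664 0.0587 0.03  ]
242 0.035 [0.4621 0.0638 0.035 ]
242 0.04 [0.4577 0.069  0.04  ]
```

Emit:
{"fn": "servo_tool", "kwargs": {
  "increments": [
    [0, 0, 0.15, 0],
    [0, 0, 0.3, 0],
    [-0.06, 0, 0.3, 0],
    [-0.12, 0, 0.3, 0],
    [-0.18, 0, 0.3, 0],
    [-0.24, 0, 0.3, 0],
    [-0.3, 0, 0.3, 0],
    [-0.36, 0, 0.3, 0],
    [-0.42, 0, 0.3, 0],
    [-0.47, 0, 0.3, 0],
    [-0.52, 0, 0.3, 0],
    [-0.57, 0, 0.3, 0],
    [-0.62, 0, 0.3, 0],
    [-0.67, 0, 0.3, 0],
    [-0.72, 0, 0.3, 0],
    [-0.77, 0, 0.3, 0]
  ]
}}

```text
time_s: 6.08
tcp_pos: [0.4391, 0.0054, 0.0283]
tool_rot: [2.173, 2.269, 0.0]
contact_force: [0.8, 0.4, 0.0]
opening: 0.0556
finger_force: 0.1
```

```bash
cat > rl.py <<'E'
from h import *
def roller(f=None):
    t=shot('top',f);im=cv2.cvtColor(t['pixels'],cv2.COLOR_RGB2HSV)
    print(sense()['time_s'],sense()['tcp_pos'].round(4),sense()['contact_force'].round(1))
    cv2.imwrite('pics/'+(f or 'x.png'),cv2.resize(t['pixels'][155:240,200:360],None,fx=5,fy=5,interpolation=cv2.INTER_CUBIC)[...,::-1])
E
python3 -c "
from rl import *
roller('t2.png')"
```

```text
6.125 [0.4391 0.005  0.0283] [ 0.3 -0.7 -0.6]
```

View pics/t2.png

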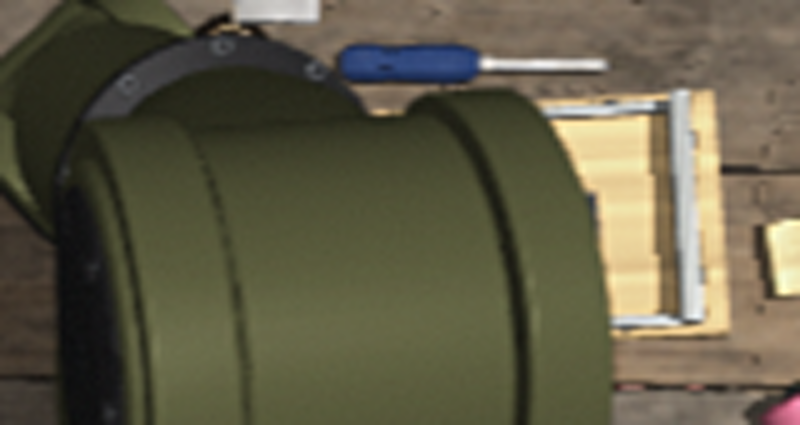

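The arm blocks the top view, so I'll use the side camera from here. I'm pushing on slowly.

Emit:
{"fn": "servo_tool", "kwargs": {
  "increments": [
    [-0.05, 0, 0, 0],
    [-0.1, 0, 0, 0],
    [-0.15, 0, 0, 0],
    [-0.2, 0, 0, 0],
    [-0.25, 0, 0, 0],
    [-0.3, 0, 0, 0],
    [-0.35, 0, 0, 0],
    [-0.4, 0, 0, 0],
    [-0.45, 0, 0, 0],
    [-0.5, 0, 0, 0],
    [-0.55, 0, 0, 0],
    [-0.6, 0, 0, 0],
    [-0.65, 0, 0, 0],
    [-0.7, 0, 0, 0],
    [-0.75, 0, 0, 0],
    [-0.8, 0, 0, 0],
    [-0.85, 0, 0, 0],
    [-0.9, 0, 0, 0],
    [-0.95, 0, -0.01, 0],
    [-1.0, 0, -0.02, 0]
  ]
}}

```text
time_s: 8.62
tcp_pos: [0.4417, -0.0545, 0.0295]
tool_rot: [-2.173, -2.269, -0.0]
contact_force: [0.8, 1.5, 0.5]
opening: 0.0554
finger_force: 0.9
```

```bash
python3 -c "
from h import *
a=shot('side');print(sense()['tcp_pos'],sense()['contact_force'],sense()['finger_force'])
cv2.imwrite('pics/s3.png',cv2.resize(a['pixels'][130:250,180:340],(800,600),interpolation=cv2.INTER_CUBIC)[...,::-1])"
```

```text
[ 0.44173174 -0.05506128  0.02954775] [ 0.24265441 -0.214895   -0.29118301] 0.0
```

View pics/s3.png

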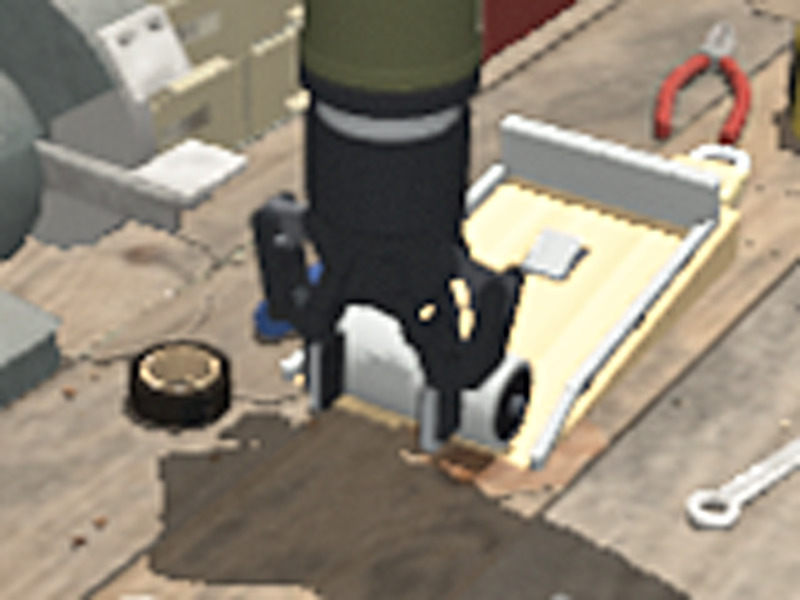

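The side picture shows the roller just on the foot of the ramp, held by both fingertips at zoomed (330,400) and (440,440). It sits between the rails, and the tape and screwdriver are untouched.

Emit:
{"fn": "servo_tool", "kwargs": {
  "increments": [
    [-0.05, 0, -0.006, 0],
    [-0.1, 0, -0.012, 0],
    [-0.15, 0, -0.018, 0],
    [-0.2, 0, -0.025, 0],
    [-0.25, 0, -0.031, 0],
    [-0.3, 0, -0.037, 0],
    [-0.35, 0, -0.043, 0],
    [-0.4, 0, -0.049, 0],
    [-0.45, 0, -0.055, 0],
    [-0.5, 0.01, -0.061, 0],
    [-0.55, 0.01, -0.067, 0],
    [-0.6, 0.01, -0.074, 0],
    [-0.65, 0.01, -0.08, 0],
    [-0.7, 0.01, -0.086, 0],
    [-0.75, 0.01, -0.092, 0],
    [-0.8, 0.01, -0.098, 0],
    [-0.85, 0.01, -0.104, 0],
    [-0.9, 0.01, -0.11, 0],
    [-0.95, 0.01, -0.116, 0],
    [-1.0, 0.01, -0.123, 0]
  ]
}}

```text
time_s: 11.18
tcp_pos: [0.4449, -0.1144, 0.0369]
tool_rot: [-2.173, -2.269, -0.0]
contact_force: [-0.8, 1.9, 2.2]
opening: 0.0555
finger_force: 0.9
```

Emit:
{"fn": "servo_tool", "kwargs": {
  "increments": [
    [-0.05, 0, -0.006, 0],
    [-0.1, 0, -0.012, 0],
    [-0.15, 0, -0.018, 0],
    [-0.2, 0, -0.025, 0],
    [-0.25, 0, -0.031, 0],
    [-0.3, 0, -0.037, 0],
    [-0.35, 0, -0.043, 0],
    [-0.4, 0, -0.049, 0],
    [-0.45, 0, -0.055, 0],
    [-0.5, 0.0, -0.061, 0],
    [-0.55, 0.01, -0.067, 0],
    [-0.6, 0.01, -0.074, 0],
    [-0.65, 0.01, -0.08, 0],
    [-0.7, 0.01, -0.086, 0],
    [-0.75, 0.01, -0.092, 0],
    [-0.8, 0.01, -0.098, 0],
    [-0.85, 0.01, -0.104, 0],
    [-0.9, 0.01, -0.11, 0],
    [-0.95, 0.01, -0.116, 0],
    [-1.0, 0.01, -0.123, 0]
  ]
}}

```text
time_s: 13.68
tcp_pos: [0.4481, -0.1744, 0.0443]
tool_rot: [2.173, 2.269, -0.0]
contact_force: [-0.6, 2.1, 0.5]
opening: 0.0557
finger_force: 0.9
```

Emit:
{"fn": "servo_tool", "kwargs": {
  "increments": [
    [-0.04, 0, -0.005, 0],
    [-0.08, 0, -0.01, 0],
    [-0.12, 0, -0.015, 0],
    [-0.16, 0, -0.02, 0],
    [-0.2, 0, -0.025, 0],
    [-0.24, 0, -0.03, 0],
    [-0.28, 0, -0.034, 0],
    [-0.32, 0, -0.039, 0],
    [-0.36, 0, -0.044, 0],
    [-0.4, 0, -0.049, 0],
    [-0.44, 0, -0.054, 0],
    [-0.48, 0, -0.059, 0],
    [-0.52, 0, -0.064, 0],
    [-0.56, 0, -0.069, 0],
    [-0.6, 0, -0.074, 0],
    [-0.64, 0, -0.079, 0],
    [-0.68, 0, -0.084, 0],
    [-0.72, 0, -0.088, 0],
    [-0.76, 0, -0.093, 0],
    [-0.8, 0, -0.098, 0]
  ]
}}

```text
time_s: 16.18
tcp_pos: [0.4502, -0.2224, 0.0501]
tool_rot: [2.173, 2.269, -0.0]
contact_force: [-0.8, 0.9, 0.9]
opening: 0.0553
finger_force: 0.3
```

Emit:
{"fn": "servo_tool", "kwargs": {
  "increments": [
    [-0.02, 0, -0.002, 0],
    [-0.04, 0, -0.005, 0],
    [-0.06, 0, -0.007, 0],
    [-0.08, 0, -0.01, 0],
    [-0.1, 0, -0.012, 0],
    [-0.12, 0, -0.015, 0],
    [-0.14, 0, -0.017, 0],
    [-0.16, 0, -0.02, 0],
    [-0.18, 0, -0.022, 0],
    [-0.19, 0, -0.022, 0],
    [-0.19, 0, -0.022, 0]
  ]
}}

```text
time_s: 17.55
tcp_pos: [0.4507, -0.2331, 0.0515]
tool_rot: [-2.172, -2.269, -0.001]
contact_force: [0.3, 4.2, 1.6]
opening: 0.0552
finger_force: 1.8
```

Emit:
{"fn": "servo_tool", "kwargs": {
  "increments": [
    [-0.01, 0, -0.001, 0],
    [-0.02, 0, -0.002, 0],
    [-0.03, 0, -0.003, 0],
    [-0.03, 0, -0.003, 0]
  ]
}}

```text
time_s: 18.05
tcp_pos: [0.4506, -0.2334, 0.0515]
tool_rot: [-2.169, -2.27, -0.002]
contact_force: [-1.1, 8.7, 2.6]
opening: 0.0554
finger_force: 4.3
```

The force is rising while the TCP stays put, so the roller is against the stop. I'll look before releasing.

```bash
python3 -c "
from h import *
a=shot('side');print(sense()['tcp_pos'],sense()['contact_force'],sense()['finger_force'])
cv2.imwrite('pics/s4.png',cv2.resize(a['pixels'][130:235,210:350],(800,600),interpolation=cv2.INTER_CUBIC)[...,::-1])"
```

```text
[ 0.45059752 -0.23333301  0.05150175] [-0.17420334  7.35731956  2.78741611] 4.281410984694958
```

View pics/s4.png

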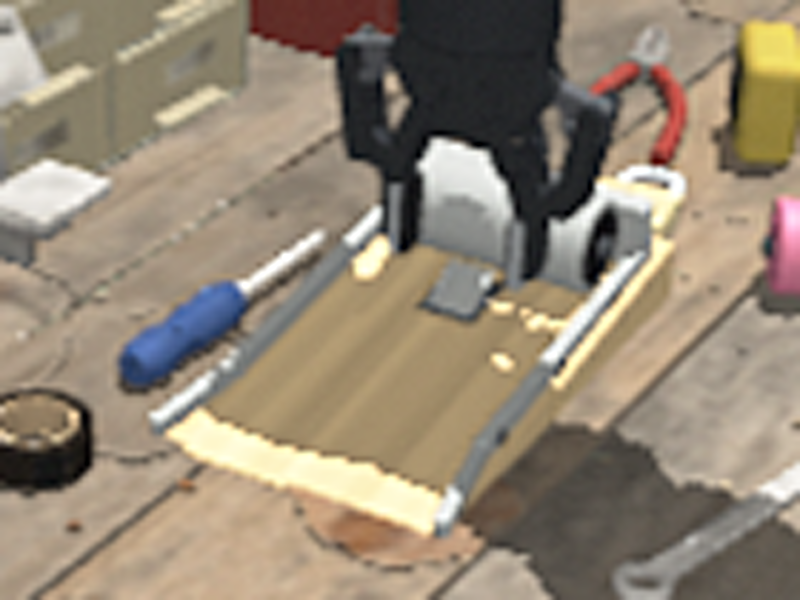

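The side picture shows the roller against the stop plate and the catch standing up behind it, with its dark raised edge at zoomed (460,290). I'll back off slowly.

Emit:
{"fn": "servo_tool", "kwargs": {
  "increments": [
    [0.02, 0, 0, 0],
    [0.04, 0, 0, 0],
    [0.06, 0, 0, 0],
    [0.08, 0, 0, 0],
    [0.1, 0, 0, 0],
    [0.12, 0, 0, 0],
    [0.14, 0, 0, 0],
    [0.16, 0, 0, 0],
    [0.18, 0, 0, 0],
    [0.2, 0, 0, 0],
    [0.2, 0, 0, 0]
  ]
}}

```text
time_s: 19.48
tcp_pos: [0.4503, -0.2232, 0.0516]
tool_rot: [-2.173, -2.269, -0.0]
contact_force: [0.2, -0.2, 0.0]
opening: 0.0556
finger_force: 0.0
```

Contact is gone, so the roller rests on the catch. I'll back further down the ramp, then rise.

Emit:
{"fn": "servo_tool", "kwargs": {
  "increments": [
    [0.1, 0, 0, 0],
    [0.25, 0, -0.05, 0],
    [0.45, 0, -0.15, 0],
    [0.65, 0, -0.3, 0],
    [0.8, 0, -0.6, 0],
    [0.9, 0, -0.9, 0],
    [1.0, 0, -1.3, 0],
    [1.2, 0, -1.7, 0],
    [1.6, 0, -2.0, 0],
    [2.0, 0, -2.2, 0],
    [2.4, 0, -2.4, 0],
    [2.8, 0, -2.4, 0],
    [3.2, 0, -2.4, 0],
    [3.2, 0, -2.4, 0],
    [3.2, 0, -2.4, 0]
  ]
}}

```text
time_s: 21.35
tcp_pos: [0.4418, -0.0315, 0.1956]
tool_rot: [-2.172, -2.27, 0.001]
contact_force: [-0.6, 0.7, -0.5]
opening: 0.055
finger_force: 0.0
```

```bash
python3 -c "
from h import *
a=shot('side');t=shot('top');print(sense()['tcp_pos'],sense()['contact_force'],sense()['finger_force'])
A=cv2.resize(a['pixels'][135:235,220:340],(480,400),interpolation=cv2.INTER_CUBIC);T=cv2.resize(t['pixels'][165:231,290:350],(300,330),interpolation=cv2.INTER_CUBIC)
A=np.hstack([A,np.pad(T,((0,70),(0,0),(0,0)))]);cv2.imwrite('pics/f.png',A[...,::-1])"
```

```text
[ 0.44183812 -0.03207488  0.19548236] [-0.73392587 -1.76661894  0.21960195] 0.0
```

View pics/f.png

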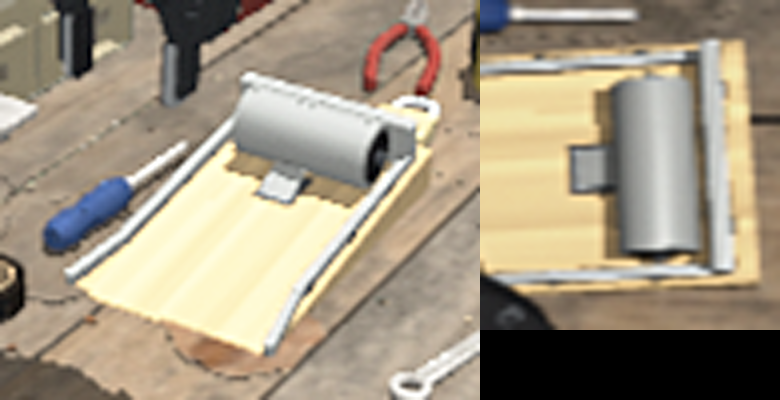

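The last picture shows the roller lying square and centred (top crop columns 612–698) between the raised catch at (592,168) and the stop at (712,160). The arm is clear.

```bash
python3 -c "
from h import *
print(hand_in())"
```

```text
the job is handed in; nothing more can be done
None
```

I pushed the roller up the ramp to the stop; it now rests square and centred between the raised catch and the stop, with the arm clear, and the job is handed in (no verdict was returned).

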